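Seat the block on its parallels in the desk vise

TASK

On the desk, slide the slipped steel parallel back along its channel under the block in the vise until its ends are level with those of the other parallel, then press or tap the block down, firmly but without marking it, until it sits tight on both. Then check with a light sustained push of about 4 N on an end of each parallel, first the one that had slipped and then the other, that they no longer slide; the parallel that had not slipped must stay where it is throughout. Leave everything else on the desk alone and finish with the hand clear.

Things in the scene. Friction and masses are not known exactly. Their poses are not given: they have to be found in the camera images.
- vise: Small blue drilling vise fixed to the desk on 0 to 10 mm of black packing. Origin: middle of its underside, below the middle of the jaw opening; z up, y along the jaws, x across them towards the screw. Base x -75 to 130, y -80 to 80 mm. Jaws 80 mm long (y -40 to 40), faces at x = -35 and 35, tops at z = 58 to 62. Screw and T-handle reach x = 180, up to z = 51.
- bed (a point): middle of the vise's flat bed, at z = 22 mm of the vise, axes as the vise's. Two channels run along y on the bed, centred on x = -28.5 and 28.5 mm, with guide ribs 6 mm high; a parallel stands on edge in each with 1.5 mm of play to each side.
- block: The workpiece: aluminium block 70 (x, across the jaws) x 80 (y) x 30 mm high, four dark holes in its top, gripped by the jaws; origin at the centre of its underside, axes as the vise's. It can only slide down, under a push of about 7 N, and stays where left. At the start its underside is 3 to 8 mm clear of the parallels; seated on them it is at z = 46 mm of the vise.
- block_top (a point): centre of the block's top face, 30 mm above its underside; the place to press. Jaw drag keeps part of a push once the block is down: pressed home with 17 to 25 N it stays tight on the parallels, with a weak push (under about 15 N) they are not tight enough. Over 35 N marks it. Its seat is stiff: 0.2 mm under 16 N.
- parallel_slipped: The parallel that has slipped: steel bar 10 (x) x 150 (y) x 24 mm high, dark spot near each end, about 0.22 kg, on edge in one of the channels (either one), 45 to 60 mm too far towards the vise's +y. Origin: centre of its underside; y along it, as the vise's y. In place its origin is at y = 0 of the vise and it sticks out 35 mm past the block at both ends.
- slipped_end (a point): middle of the top edge of the slipped parallel's +y end face: push here with closed fingers from above, beyond the end, along the vise's -y. Loose, the bar slides under 1 to 2.5 N; well clamped it holds against 5 N or more.
- parallel_home: The other parallel, the same bar, in the other channel and already in place (origin within 2 mm of y = 0 of the vise); same origin and axes. It too is loose until the block is seated.
- home_end (a point): middle of the top edge of the other parallel's +y end face
- bush: small brass bush, 20 mm diameter, 16 mm high, standing on top of the vise's moving jaw; origin at the centre of its underside. Bystander
- spare_parallel: thin spare steel strip 110 x 24 x 6 mm lying flat on the desk on the robot's side of the vise; origin at the centre of its underside. Bystander, not needed
- mug: white ceramic mug, 80 mm diameter, 95 mm high; origin at the centre of its underside. Bystander
- tape: roll of green tape, 64 mm diameter, 24 mm high, lying flat; origin at the centre of its underside. Bystander
- screwdriver: screwdriver with red handle lying on the desk to the robot's left. Bystander
- glue: small white glue bottle with red cap, 36 mm diameter, 110 mm high; origin at the centre of its underside. Bystander
- stapler: blue and black stapler, 125 x 35 mm, 45 mm high, to the robot's right; origin at the centre of its underside. Bystander
- mouse: black computer mouse, 105 x 60 mm, 32 mm high; origin at the centre of its underside. Bystander

How it is judged:
By the outcome, as a careful person would: the job done as asked, in the order asked, and still so for the second after the job is handed in, with the robot touching nothing.
It also fails if it takes over 61 s, if anything falls off the work surface, if the arm or the gripper's body presses on something with over 40 N, if the wrist force passes 120 N, or if a joint passes its speed limit or range.

ROBOT

A 6-joint arm with a two-finger parallel gripper is mounted at the origin on the work surface. World frame = base frame: x ahead of the robot, y to its left, z up, the work surface at z = 0. Lengths are in m, angles in rad, forces in N, time in s.
With the tool pointing down it reaches from about 0.325 to 0.875 m from the base axis. Payload 4.4 kg.
Tool frame: the origin (TCP) lies at the very end of the fingers, on their centre line; the grasp point (between the pads) lies 19 mm behind it; y points along the fingers, x is the direction in which the jaws open and shut, and the axes are right-handed (so a half turn about y gives the same grasp; the last joint's range is limited). The gripper opens to 85 mm and grips with 20 to 120 N. Pads are 22 mm wide; open, the fingers measure 114 mm over their backs; the gripper's body (76 mm by 85 mm) begins 54 mm behind the grasp point. The pads swing forward as they close: fully open they stand 13 mm farther back than shut.
Start: joints at [-1.476, 0.207, 1.542, -0, 1.393, -0.15], TCP at [0.139, -0.558, 0.231] pointing down, gripper open.
Joint ranges: [-2.73, 2.73], [-0.86, 2.22], [0.23, 2.46], [-1.11, 4.25], [0.08, 2.63], [-2.82, 2.82]. Speed limits (rad/s): [2.79, 2.79, 3.14, 3.14, 3.14, 3.14].

INTERFACE

Orientations are given as a unit quaternion [w, x, y, z].
In Python, from station import readout, imaging, ticket gives the robot as it stands.
- The arm moves only by the shell command python3 -m crank 'ROWS' [OPENING]. ROWS is JSON, a list of rows, each a list of 6 numbers: the shift along the world's x, y, z in m, then the turn, a rotation vector about the world's x, y, z in degrees. In form: [[x, y, z, ax, ay, az], ...]. A call has 1 to 12 rows; each row is the pose to reach, as a shift and turn from the pose commanded when the call began; what a row does not reach only later rows make up. A row lasts 1/8 s, in which the tool goes at most 62.5 mm and 10.7 degrees, less where a joint would pass 70% of its speed; a pose out of reach is approached as far as the arm can. A call with a gripper value outside its range is refused whole. OPENING is the closure, from -1 (fully open) to 1 (shut), set as the call begins (- or left out, the last holds). The fingers move at their own pace and stop on an object; the grip force is fixed at half the most. Time passes only in rows, so rows that repeat a pose let the fingers close. It gives the time, the measured TCP pose, the force and the opening at its end, in the units of the state.
- readout.observe(): the state, without advancing time (a new reading comes with each control period).
- imaging.grab_frame(name): name is "scene" or "top" or "wrist"; returns a dict with "image" (480x640x3 uint8, red, green, blue), "intrinsics" (3x3 intrinsics, pixels), "extrinsics" (4x4, takes a point from camera to world coordinates). Camera axes: x right, y down, z forward; pixel columns grow to the right and rows downward; lengths in m; the calibration is good to about 2 mm. A picture is of the moment at which its call begins. There is no depth.
- ticket.hand_in(): hands the job in, once; it reports no verdict.
The state is a dict: "t": time; "joint_positions": joint angles; "qvel": joint speeds; "effort": joint torques, N m; "tcp_pos": TCP position; "orientation": TCP orientation; "force": force on the tool from outside, world axes, zero at the start; "wrist_torque": the same for the moment, N m; "gripper_width": opening from 0.0 (shut) to 1.0 (fully open).
Only numpy, scipy, OpenCV 4.12 (cv2) and the standard library are available. Lean on these libraries where they do the work, as an engineer would, in place of code of your own. Each camera call takes 0.05 s, during which the arm holds its last target.

## Working session

There is one attempt and no reset: what is moved stays moved. The work goes in short steps, Python scripts to look and compute and a shell command to move; the robot and the scene stay as the last step left them, time stands still between calls to the robot, and variables do not carry over. Pictures are saved under pics/ and viewed, and the job is handed in when it is done.

```bash
mkdir -p pics; ls; python3 - <<'E'
from station import readout, imaging
import cv2, numpy as np
print(readout.observe())
for n in ("scene","top","wrist"):
    f=imaging.grab_frame(n)
    cv2.imwrite(f"pics/{n}0.png",f["image"][:,:,::-1])
    np.savez(f"pics/{n}0.npz",**f)
    print(n,f["intrinsics"].tolist(),np.round(f["extrinsics"],4).tolist())
E
```

```text
pics
{'t': 0.0, 'joint_positions': array([-1.47644916e+00,  2.07420298e-01,  1.54296221e+00,  8.24669369e-07,
        1.39348133e+00, -1.50518646e-01]), 'qvel': array([ 5.57585175e-04, -3.94508692e-04, -1.01934856e-03, -9.87475699e-05,
        1.54455114e-03, -6.41691002e-05]), 'effort': array([ 7.36707898e-04, -3.83038330e+01, -2.91594994e+01, -1.82447129e-04,
        1.05617681e-02,  6.63740295e-06]), 'tcp_pos': array([ 0.13930214, -0.55709452,  0.23012166]), 'orientation': array([ 0.55790418, -0.55673675,  0.43574478, -0.43464193]), 'force': array([ 0.29258494,  0.36515006, -0.48677466]), 'wrist_torque': array([-0.01667161,  0.06104798, -0.05181443]), 'gripper_width': 1.0027132712731495}
scene [[517.048874453345, 0.0, 315.5018519155661], [0.0, 517.048874453345, 244.11388011974918], [0.0, 0.0, 1.0]] [[-0.4789, 0.689, -0.544, 1.1095], [0.8778, 0.3656, -0.3096, 0.3781], [-0.0144, -0.6258, -0.7798, 0.9819], [0.0, 0.0, 0.0, 1.0]]
top [[583.7876912640963, 0.0, 315.78547949457175], [0.0, 583.7876912640963, 241.64219349961442], [0.0, 0.0, 1.0]] [[0.0105, -0.996, 0.0882, 0.3871], [-0.9997, -0.0086, 0.022, -0.0001], [-0.0212, -0.0884, -0.9959, 1.47], [0.0, 0.0, 0.0, 1.0]]
wrist [[361.67486882285203, 0.0, 315.94687150765134], [0.0, 361.67486882285203, 240.69960403510115], [0.0, 0.0, 1.0]] [[0.2413, -0.9313, -0.2729, 0.2071], [-0.9704, -0.2324, -0.0651, -0.5396], [-0.0028, 0.2805, -0.9598, 0.3718], [0.0, 0.0, 0.0, 1.0]]
```

View pics/scene0.png

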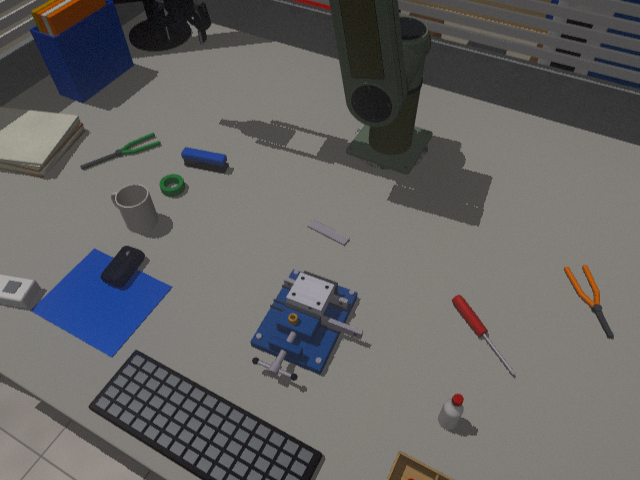

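View pics/top0.png

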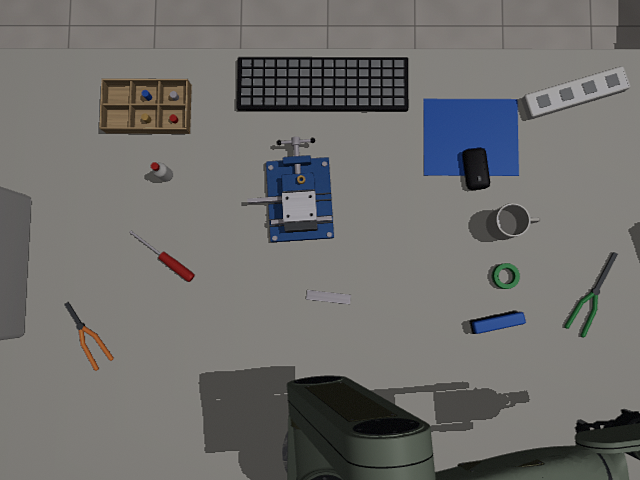

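```bash
python3 - <<'E'
import cv2
i=cv2.imread("pics/top0.png"); 
c=i[170:350,180:420]; cv2.imwrite("pics/top0c.png",cv2.resize(c,None,fx=3.3,fy=3.3,interpolation=cv2.INTER_CUBIC))
i=cv2.imread("pics/scene0.png")
c=i[190:370,200:440]; cv2.imwrite("pics/scene0c.png",cv2.resize(c,None,fx=3.3,fy=3.3,interpolation=cv2.INTER_CUBIC))
E
```

```text
(no output)
```

View crops.

View pics/top0c.png

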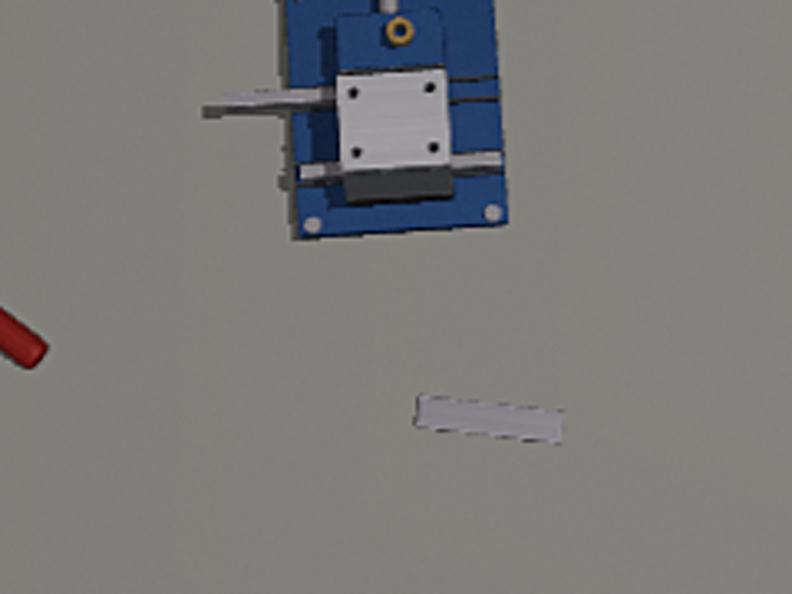

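View pics/scene0c.png

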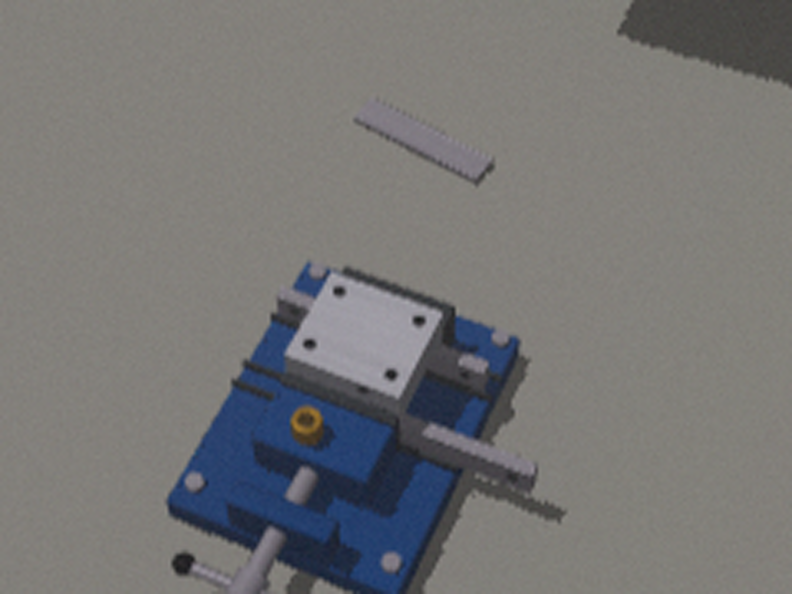

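```bash
cat > h.py <<'E'
import numpy as np, cv2
from scipy.spatial.transform import Rotation as R
def load(n): return dict(np.load(f"pics/{n}.npz"))
def ray(f,uv,z):
    K,E=f["intrinsics"],f["extrinsics"]
    d=E[:3,:3]@np.linalg.inv(K)@np.array([uv[0],uv[1],1.]); o=E[:3,3]
    return o+d*(z-o[2])/d[2]
def proj(f,P):
    K,E=f["intrinsics"],f["extrinsics"]
    c=(np.atleast_2d(P)-E[:3,3])@E[:3,:3]; q=c@K.T
    return q[:,:2]/q[:,2:]
def tri(obs):
    A=[];b=[]
    for f,uv in obs:
        K,E=f["intrinsics"],f["extrinsics"]
        d=E[:3,:3]@np.linalg.inv(K)@np.array([uv[0],uv[1],1.]);d/=np.linalg.norm(d)
        M=np.eye(3)-np.outer(d,d);A.append(M);b.append(M@E[:3,3])
    A=np.vstack(A);b=np.hstack(b);x,r,_,_=np.linalg.lstsq(A,b,rcond=None)
    return x,np.linalg.norm(A@x-b)
E
python3 - <<'E'
from h import *
from station import readout
f=load("top0");g=load("scene0");w=load("wrist0")
P=np.array([(336,73),(446,68),(453,165),(342,170)])/3.3+[180,170]
for p in P: print(ray(f,p,.085))
Q=np.array([(287,356),(330,271),(443,308),(405,397)])/3.3+[200,190]
for p in Q: print('s',ray(g,p,.085))
# match top: corners order: top view TL = +x,+y
T=[P[0],P[1],P[2],P[3]]; S=[Q[3],Q[0],Q[1],Q[2]]
for a,b in zip(T,S): print(tri([(f,a),(g,b)]))
print(ray(f,np.array([204,112])/3.3+[180,170],.05))
s=readout.observe();r=R.from_quat(np.r_[s['orientation'][1:],s['orientation'][0]]).as_matrix();print(r)
print('cam in tool',r.T@(w['extrinsics'][:3,3]-s['tcp_pos']),r.T@w['extrinsics'][:3,:3])
E
```

```text
[0.62861392 0.11343989 0.085     ]
[0.63283842 0.03334841 0.085     ]
[0.56179609 0.02752408 0.085     ]
[0.55751499 0.10796987 0.085     ]
s [0.63566542 0.03801073 0.085     ]
s [0.56655551 0.02943822 0.085     ]
s [0.55791059 0.10712481 0.085     ]
s [0.62723073 0.11680575 0.085     ]
(array([0.62784211, 0.11507689, 0.0845881 ]), np.float64(0.002561970113632906))
(array([0.6332008 , 0.03462994, 0.07918682]), np.float64(0.001866431173575789))
(array([0.56272331, 0.02736246, 0.07891683]), np.float64(0.0004591840712208223))
(array([0.55772196, 0.10755138, 0.08504638]), np.float64(0.0006592584044183433))
[0.60460097 0.21452114 0.05      ]
[[ 2.42332686e-01 -1.84275024e-04  9.70193195e-01]
 [-9.70191565e-01  1.79698498e-03  2.42332620e-01]
 [-1.78807845e-03 -9.99998368e-01  2.56686125e-04]]
cam in tool [-0.00093181 -0.14144317  0.07015298] [[ 9.99998935e-01 -6.86322277e-04 -1.28793285e-03]
 [ 1.04341170e-03 -2.80784888e-01  9.59770159e-01]
 [-1.02034372e-03 -9.59770481e-01 -2.80783873e-01]]
```

```bash
python3 -m crank '[[0.02,0.03,0.005,0,0,-1],[0.05,0.075,0.01,0,0,-3],[0.085,0.125,0.02,0,0,-5],[0.12,0.175,0.02,0,0,-7],[0.155,0.225,0.02,0,0,-8],[0.19,0.28,0.02,0,0,-9],[0.225,0.33,0.02,0,0,-10],[0.26,0.38,0.02,0,0,-10],[0.295,0.435,0.02,0,0,-10],[0.33,0.485,0.02,0,0,-10],[0.365,0.535,0.02,0,0,-10],[0.4,0.59,0.02,0,0,-10]]' 1 && python3 -m crank '[[0.02,0.03,0,0,0,0],[0.035,0.05,0,0,0,0],[0.04,0.058,0,0,0,0],[0.04,0.058,0,0,0,0]]' && python3 - <<'E'
from station import readout, imaging
import cv2, numpy as np
for n in ("wrist","top","scene"):
    f=imaging.grab_frame(n)
    cv2.imwrite(f"pics/{n}1.png",f["image"][:,:,::-1])
    np.savez(f"pics/{n}1.npz",**f)
E
```

```text
t: 1.65
tcp_pos: [0.5387, 0.0317, 0.2511]
orientation: [-0.517, 0.517, -0.482, 0.482]
force: [0.4, -1.2, -0.4]
gripper_width: 0.001
t: 2.15
tcp_pos: [0.5776, 0.0878, 0.2508]
orientation: [-0.517, 0.518, -0.482, 0.482]
force: [-0.5, -0.1, 0.4]
gripper_width: 0.006
```

View pics/wrist1.png

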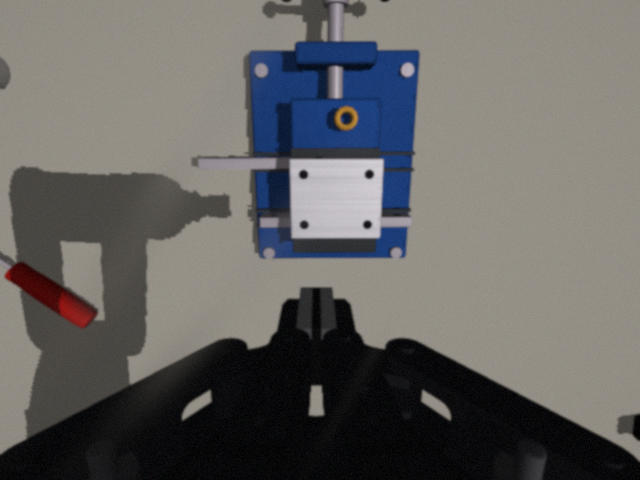

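```bash
python3 - <<'E'
import cv2
i=cv2.imread("pics/wrist1.png"); 
c=i[130:270,185:430]; cv2.imwrite("pics/w1c.png",cv2.resize(c,None,fx=3.2,fy=3.2,interpolation=cv2.INTER_CUBIC))
i=cv2.imread("pics/scene1.png")
c=i[260:380,250:410]; cv2.imwrite("pics/s1c.png",cv2.resize(c,None,fx=5,fy=5,interpolation=cv2.INTER_CUBIC))
E
```

```text
(no output)
```

View pics/w1c.png

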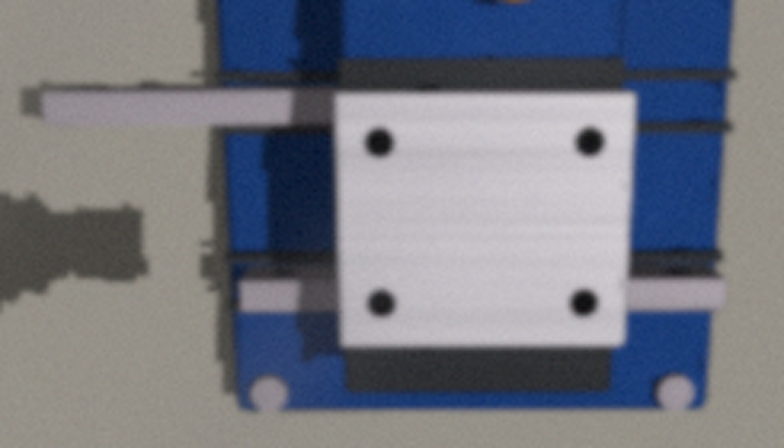

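View pics/s1c.png

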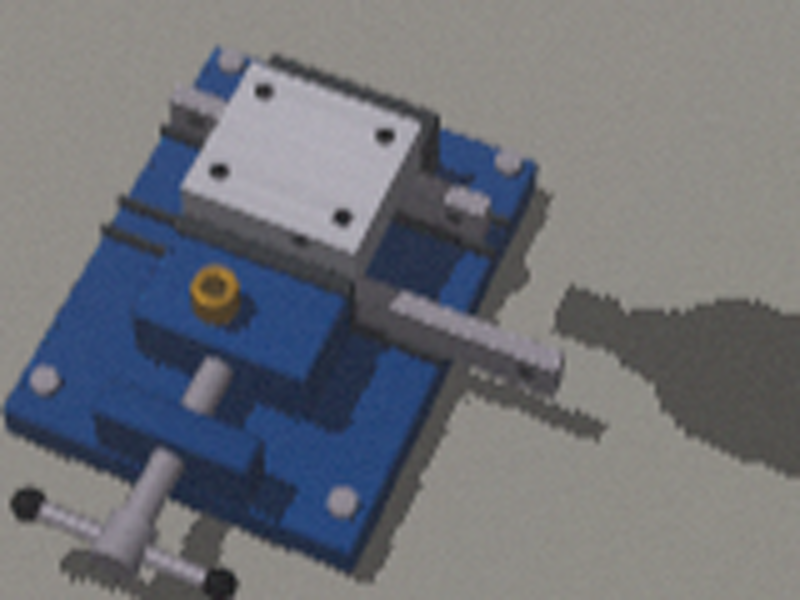

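```bash
cat > fit.py <<'E'
from h import *
from scipy.optimize import least_squares
w=load("wrist1");g=load("scene1");t=load("top0")
W=lambda l:np.array(l)/3.2+[185,130]
S=lambda l:np.array(l)/5+[250,260]
T=lambda l:np.array(l)/3.3+[180,170]
bl=[(35,40),(35,-40),(-35,-40),(-35,40)]
def model(p,kind):
    X,Y,a,pk,d,s,h,dx=p
    B=[(x,y,76+d) for x,y in bl]
    H=[(-23.5+h*0+dx,75+h,46),(-33.5+dx,75+h,46),(-23.5+dx,-75+h,46),(-33.5+dx,-75+h,46)]
    L=[(33.5,75+s,46),(23.5,75+s,46)]
    P={'w':B+H+L,'g':B+H[:2],'t':B}[kind]
    P=np.array(P)/1000; P[:,2]+=pk/1000
    c,q=np.cos(a),np.sin(a)
    return np.c_[X+c*P[:,0]-q*P[:,1],Y+q*P[:,0]+c*P[:,1],P[:,2]]
obs={'w':(w,W([(335,92),(637,92),(626,347),(340,347),(240,279),(240,311),(724,277),(725,310),(43,90),(43,125)])),
'g':(g,S([(355,252),(182,187),(255,64),(425,120),(470,213),(490,200)])),
't':(t,T([(336,73),(446,68),(453,165),(342,170)]))}
def res(p,ks='wgt'):
    r=[]
    for k in ks:
        f,uv=obs[k]; r.append((proj(f,model(p,k))-uv).ravel())
    # priors
    return np.r_[np.hstack(r),(p[3]-5)/8,(p[4]-5.5)/3,(p[5]-52)/8,p[6]/2,p[7]/1]
for ks in ('w','wg','wgt'):
    o=least_squares(lambda p:res(p,ks),[.595,.071,.06,5,5,52,0,0],x_scale=[.01,.01,.05,5,5,5,2,1]);print(ks,np.round(o.x,4),o.cost)
    i=0
print(np.round(o.fun,1))
p=o.x
M=model(p,'w');print('block',M[:4].mean(0),'home+y',M[4:6].mean(0),'slip',M[8:].mean(0))
E
python3 fit.py; python3 -c "
from station import readout;print(readout.observe()['tcp_pos'])"
```

```text
w [ 0.5942  0.072   0.0723 -1.9469  5.7059 53.8346 -1.4528  0.0931] 1.5086493260349498
wg [ 0.5942  0.0718  0.0718 -1.6123  5.4863 53.8699 -1.794   0.2211] 9.78043552916702
wgt [ 0.5944  0.0718  0.0723 -1.3437  5.7409 53.8324 -1.6945  0.1184] 11.448258257625968
[ 0.2 -0.2  0.7 -0.4  0.2 -0.2  0.4 -0.  -0.1 -0.1  0.3 -0.2  1.2  0.2
  0.2 -0.3 -0.5 -0.1  0.5 -0.2  0.8  0.3  0.  -0.2  0.  -0.8  0.3  0.5
  3.4  0.8  1.1 -0.2 -0.2  1.2 -0.4  0.6 -0.7 -0.  -0.4  0.6 -0.8  0.1
  0.2 -0.8  0.1]
block [0.59442292 0.07178396 0.08039717] home+y [0.56082052 0.14284794 0.0446563 ] slip [0.61354284 0.20233846 0.0446563 ]
[0.57741549 0.08691154 0.2512704 ]
```

```bash
python3 -m crank '[[0.01,0.04,0,0,0,0],[0.02,0.09,0,0,0,0],[0.03,0.13,0,0,0,0],[0.034,0.145,-0.03,0,0,0],[0.034,0.145,-0.07,0,0,0],[0.034,0.145,-0.12,0,0,0],[0.034,0.145,-0.165,0,0,0],[0.034,0.145,-0.195,0,0,0],[0.034,0.145,-0.21,0,0,0],[0.034,0.145,-0.212,0,0,0],[0.034,0.145,-0.212,0,0,0],[0.034,0.145,-0.212,0,0,0]]' && python3 - <<'E'
from station import readout, imaging
import cv2, numpy as np
print(readout.observe()['force'])
for n in ("wrist",):
    f=imaging.grab_frame(n)
    cv2.imwrite(f"pics/{n}2.png",f["image"][:,:,::-1])
    np.savez(f"pics/{n}2.npz",**f)
from h import *
print(proj(f,[[.6135,.2023,.0447]]))
E
```

```text
t: 3.8
tcp_pos: [0.6134, 0.2332, 0.0413]
orientation: [0.518, -0.516, 0.481, -0.483]
force: [-0.6, -0.0, 0.3]
gripper_width: 0.0
[-0.59133764 -0.0363533   0.34119316]
[[390.76654521 312.3387941 ]]
```

View pics/wrist2.png

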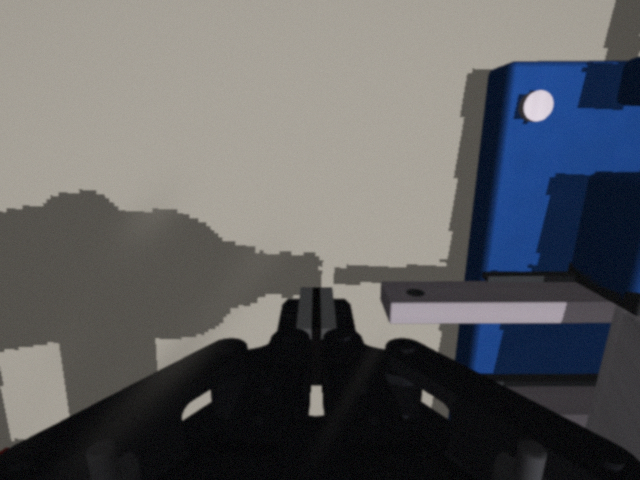

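```bash
python3 -m crank '[[-0.001,-0.008,-0.003,0,0,0],[-0.001,-0.016,-0.005,0,0,0],[-0.001,-0.02,-0.005,0,0,0],[-0.001,-0.023,-0.005,0,0,0],[-0.0005,-0.027,-0.005,0,0,0],[0,-0.032,-0.005,0,0,0],[0.0005,-0.037,-0.005,0,0,0],[0.001,-0.042,-0.005,0,0,0],[0.001,-0.046,-0.005,0,0,0],[0.0015,-0.049,-0.005,0,0,0],[0.0015,-0.05,-0.005,0,0,0],[0.0015,-0.05,-0.005,0,0,0]]' && python3 - <<'E'
from station import readout, imaging
import cv2, numpy as np
print(readout.observe()['force'])
for n in ("wrist",):
    f=imaging.grab_frame(n)
    cv2.imwrite(f"pics/{n}3.png",f["image"][:,:,::-1])
    np.savez(f"pics/{n}3.npz",**f)
E
```

```text
t: 5.35
tcp_pos: [0.6135, 0.1827, 0.0343]
orientation: [-0.517, 0.517, -0.482, 0.482]
force: [-0.8, 0.7, 0.1]
gripper_width: -0.002
[-0.84845239  0.6760048   0.10155999]
```

View pics/wrist3.png

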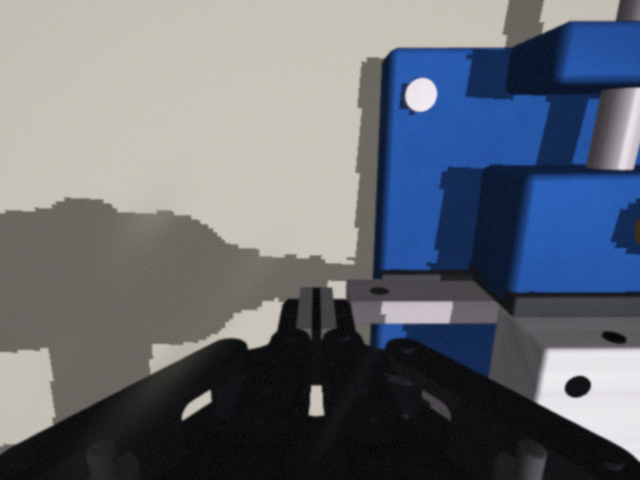

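```bash
python3 - <<'E'
from h import *
for n,uv in (("wrist2",(389,312)),("wrist3",(347,312))):
    q=ray(load(n),uv,.0447)
    a=.0723;d=q[:2]-[.5944,.0718];print(q,'vise',np.cos(a)*d[0]+np.sin(a)*d[1],-np.sin(a)*d[0]+np.cos(a)*d[1])
E
```

```text
[0.61360489 0.2030641  0.0447    ] vise 0.02863684690730635 0.12953387238309416
[0.6160519  0.17117727 0.0447    ] vise 0.028774054378070554 0.09755358001821171
```

```bash
python3 -m crank '[[0.0002,-0.003,0,0,0,0],[0.0005,-0.007,0,0,0,0],[0.001,-0.011,0,0,0,0],[0.001,-0.015,0,0,0,0],[0.0015,-0.018,0,0,0,0],[0.0015,-0.02,0,0,0,0],[0.0015,-0.021,0,0,0,0],[0.0015,-0.021,0,0,0,0],[0.0015,-0.021,0,0,0,0]]' && python3 -m crank '[[0,0.003,0,0,0,0],[0,0.012,0.02,0,0,0],[-0.01,0,0.06,0,0,0],[-0.025,-0.03,0.11,0,0,0],[-0.04,-0.06,0.15,0,0,0],[-0.05,-0.08,0.17,0,0,0],[-0.05,-0.085,0.17,0,0,0],[-0.05,-0.085,0.17,0,0,0],[-0.05,-0.085,0.17,0,0,0]]' && python3 - <<'E'
from station import readout, imaging
import cv2, numpy as np
for n in ("wrist",):
    f=imaging.grab_frame(n)
    cv2.imwrite(f"pics/{n}4.png",f["image"][:,:,::-1])
    np.savez(f"pics/{n}4.npz",**f)
E
```

```text
t: 6.52
tcp_pos: [0.6149, 0.1618, 0.0343]
orientation: [-0.517, 0.517, -0.482, 0.482]
force: [-0.0, -0.3, 0.2]
gripper_width: 0.004
t: 7.65
tcp_pos: [0.5643, 0.0777, 0.2029]
orientation: [-0.517, 0.518, -0.483, 0.481]
force: [0.5, 0.8, -0.2]
gripper_width: -0.002
```

View pics/wrist4.png

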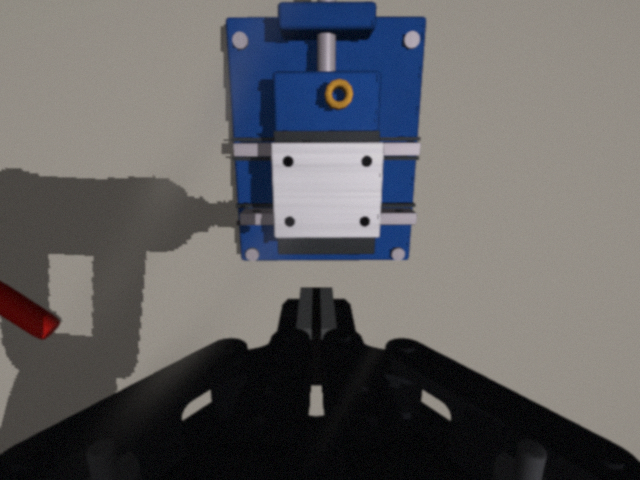

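```bash
python3 - <<'E'
import cv2
i=cv2.imread("pics/wrist4.png"); 
c=i[125:235,220:430]; cv2.imwrite("pics/w4c.png",cv2.resize(c,None,fx=3.8,fy=3.8,interpolation=cv2.INTER_CUBIC))
for r in (146,149,151,216,219,221):
    print(r,'L',i[r,224:250,2].tolist(),'R',i[r,408:424,2].tolist())
E
```

```text
146 L [81, 78, 77, 78, 78, 76, 75, 76, 86, 116, 134, 147, 148, 148, 149, 151, 149, 154, 151, 150, 155, 152, 151, 152, 153, 153] R [189, 187, 189, 191, 192, 189, 190, 187, 189, 192, 188, 181, 164, 157, 149, 151]
149 L [79, 78, 79, 78, 77, 82, 76, 80, 85, 109, 133, 147, 154, 153, 153, 154, 153, 153, 154, 155, 157, 156, 156, 153, 154, 156] R [190, 191, 192, 190, 188, 194, 192, 192, 193, 192, 185, 175, 159, 149, 150, 150]
151 L [74, 75, 76, 76, 82, 76, 76, 76, 85, 99, 126, 147, 150, 151, 153, 151, 154, 154, 154, 156, 154, 152, 156, 156, 153, 157] R [189, 190, 190, 192, 190, 190, 192, 193, 191, 189, 185, 172, 156, 150, 148, 149]
216 L [74, 76, 77, 77, 73, 77, 75, 73, 75, 75, 79, 75, 77, 65, 56, 51, 61, 68, 71, 74, 73, 75, 71, 73, 74, 75] R [170, 167, 171, 169, 171, 171, 172, 167, 155, 149, 150, 149, 149, 152, 154, 149]
219 L [73, 76, 73, 75, 75, 78, 76, 74, 77, 78, 77, 73, 71, 65, 48, 48, 60, 68, 75, 74, 71, 76, 76, 72, 73, 75] R [167, 173, 170, 165, 170, 171, 168, 165, 156, 154, 149, 150, 149, 151, 150, 151]
221 L [78, 75, 75, 72, 75, 75, 76, 76, 77, 79, 75, 68, 60, 45, 34, 40, 58, 68, 77, 74, 74, 73, 74, 73, 76, 77] R [166, 168, 164, 165, 169, 166, 166, 160, 155, 151, 149, 149, 149, 148, 151, 148]
```

View pics/w4c.png

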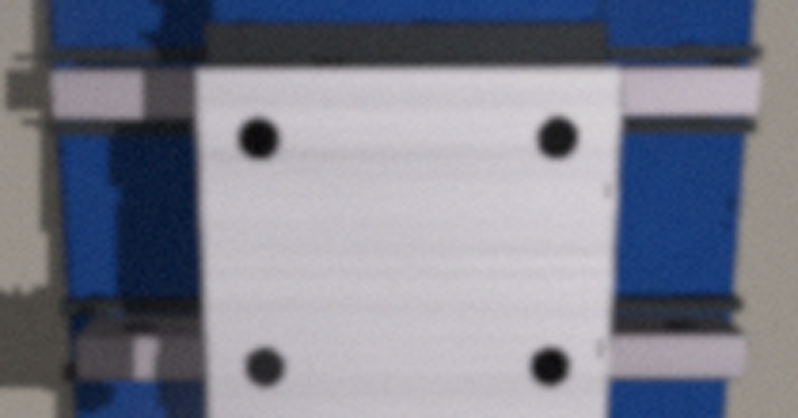

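```bash
cat > ends.py <<'E'
from h import *
a=.0723
def ends(n,pts,z=.0447):
    f=load(n);o=[]
    for uv in pts:
        d=ray(f,uv,z)[:2]-[.5944,.0718]; o.append((1000*(np.cos(a)*d[0]+np.sin(a)*d[1]),1000*(-np.sin(a)*d[0]+np.cos(a)*d[1])))
    return np.round(o,2)
E
python3 - <<'E'
from ends import *
print(ends("wrist4",[(233.2,149.5),(419.9,149.5),(239.8,219),(416,219)]))
E
```

```text
[[ 28.79  75.49]
 [ 28.46 -74.55]
 [-28.46  73.73]
 [-28.75 -75.77]]
```

```bash
python3 -m crank '[[0.01,0.03,0,0,0,0],[0.03,0.065,-0.02,0,0,0],[0.045,0.097,-0.06,0,0,0],[0.049,0.097,-0.11,0,0,0],[0.049,0.097,-0.15,0,0,0],[0.05,0.097,-0.17,0,0,0],[0.05,0.092,-0.17,0,0,0],[0.05,0.088,-0.17,0,0,0],[0.05,0.086,-0.17,0,0,0],[0.05,0.085,-0.17,0,0,0],[0.05,0.0835,-0.17,0,0,0],[0.05,0.0835,-0.17,0,0,0]]' && python3 -m crank '[[0,0.003,0,0,0,0],[0,0.012,0.02,0,0,0],[-0.01,0,0.06,0,0,0],[-0.025,-0.03,0.11,0,0,0],[-0.04,-0.06,0.15,0,0,0],[-0.05,-0.08,0.17,0,0,0],[-0.05,-0.085,0.17,0,0,0],[-0.05,-0.085,0.17,0,0,0]]' && python3 - <<'E'
from station import readout, imaging
import cv2, numpy as np
f=imaging.grab_frame("wrist")
cv2.imwrite(f"pics/wrist5.png",f["image"][:,:,::-1]);np.savez(f"pics/wrist5.npz",**f)
i=f["image"]
c=i[125:235,220:430,::-1]; cv2.imwrite("pics/w5c.png",cv2.resize(c,None,fx=3.8,fy=3.8,interpolation=cv2.INTER_CUBIC))
for r in (147,149,151,216,219,221):
    print(r,'L',i[r,226:250,0].tolist(),'R',i[r,408:424,0].tolist())
E
```

```text
t: 9.2
tcp_pos: [0.6158, 0.1609, 0.0354]
orientation: [0.518, -0.516, 0.482, -0.482]
force: [-0.1, 2.1, 2.7]
gripper_width: -0.0
t: 10.2
tcp_pos: [0.5646, 0.0757, 0.2039]
orientation: [-0.517, 0.517, -0.482, 0.482]
force: [-0.6, 0.0, 0.3]
gripper_width: 0.002
147 L [75, 76, 77, 76, 87, 110, 130, 145, 148, 150, 146, 150, 150, 149, 152, 152, 151, 152, 149, 150, 152, 153, 155, 153] R [189, 191, 186, 187, 188, 189, 189, 186, 179, 163, 154, 149, 152, 146, 152, 150]
149 L [76, 78, 75, 78, 83, 106, 132, 144, 150, 152, 150, 155, 151, 154, 152, 152, 150, 154, 153, 153, 154, 151, 155, 153] R [190, 190, 189, 188, 191, 191, 188, 187, 175, 161, 153, 147, 151, 148, 149, 149]
151 L [77, 76, 71, 75, 85, 98, 127, 145, 155, 153, 153, 152, 152, 152, 154, 157, 154, 154, 154, 156, 152, 156, 157, 152] R [190, 188, 190, 190, 189, 188, 188, 186, 180, 159, 152, 150, 148, 146, 149, 147]
216 L [76, 77, 76, 70, 77, 74, 73, 73, 74, 69, 55, 55, 66, 74, 71, 73, 74, 74, 75, 72, 74, 72, 70, 77] R [172, 168, 165, 168, 166, 156, 148, 147, 150, 148, 149, 146, 149, 148, 149, 148]
219 L [75, 74, 75, 73, 76, 74, 78, 77, 72, 64, 57, 54, 63, 70, 75, 73, 73, 76, 73, 74, 71, 75, 73, 73] R [167, 169, 168, 168, 168, 157, 151, 149, 150, 151, 151, 151, 152, 150, 148, 149]
221 L [75, 68, 75, 74, 73, 75, 74, 72, 64, 50, 44, 40, 58, 67, 73, 76, 72, 76, 73, 73, 72, 72, 77, 77] R [166, 166, 167, 168, 162, 154, 150, 151, 151, 147, 150, 149, 150, 151, 146, 149]
```

View pics/w5c.png

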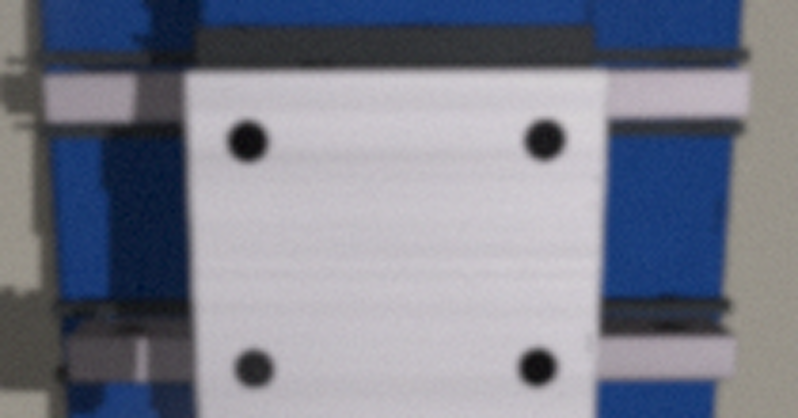

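```bash
python3 - <<'E'
from ends import *
print(ends("wrist4",[(233.2,149.5),(419.35,149.5),(239.9,219),(415.8,219)]))
print(ends("wrist5",[(231.35,149.5),(416.4,149.5),(237.9,219),(412.9,219)]))
E
```

```text
[[ 28.79  75.49]
 [ 28.46 -74.11]
 [-28.46  73.65]
 [-28.75 -75.61]]
[[ 29.33  75.11]
 [ 28.84 -74.18]
 [-28.12  73.51]
 [-28.57 -75.5 ]]
```

```bash
python3 -m crank '[[0.01,0.03,0,0,0,0],[0.03,0.065,-0.02,0,0,0],[0.045,0.097,-0.06,0,0,0],[0.049,0.097,-0.11,0,0,0],[0.049,0.097,-0.15,0,0,0],[0.05,0.097,-0.17,0,0,0],[0.05,0.093,-0.17,0,0,0],[0.05,0.089,-0.17,0,0,0],[0.05,0.086,-0.17,0,0,0],[0.05,0.085,-0.17,0,0,0],[0.05,0.085,-0.17,0,0,0]]' && python3 -m crank '[[0,-0.0005,0,0,0,0],[0,-0.001,0,0,0,0],[0,-0.0014,0,0,0,0],[0,-0.0014,0,0,0,0],[0,-0.0014,0,0,0,0]]' && python3 -m crank '[[0,0.003,0,0,0,0],[0,0.012,0.02,0,0,0],[-0.01,0,0.06,0,0,0],[-0.025,-0.03,0.11,0,0,0],[-0.04,-0.06,0.15,0,0,0],[-0.05,-0.08,0.17,0,0,0],[-0.05,-0.085,0.17,0,0,0],[-0.05,-0.085,0.17,0,0,0],[-0.05,-0.085,0.17,0,0,0]]' && python3 - <<'E'
from station import readout, imaging
import cv2, numpy as np
f=imaging.grab_frame("wrist")
cv2.imwrite(f"pics/wrist6.png",f["image"][:,:,::-1]);np.savez(f"pics/wrist6.npz",**f)
i=f["image"]
for r in (147,149,151,216,219,221):
    print(r,'L',i[r,226:250,0].tolist(),'R',i[r,408:424,0].tolist())
E
```

```text
t: 11.62
tcp_pos: [0.6162, 0.1607, 0.036]
orientation: [0.518, -0.516, 0.482, -0.483]
force: [0.9, 1.7, 2.7]
gripper_width: -0.0
t: 12.25
tcp_pos: [0.6159, 0.1601, 0.0356]
orientation: [0.518, -0.516, 0.482, -0.482]
force: [0.5, 4.0, 5.7]
gripper_width: 0.0
t: 13.38
tcp_pos: [0.5642, 0.0747, 0.2026]
orientation: [-0.517, 0.518, -0.483, 0.481]
force: [-0.6, 0.1, -1.2]
gripper_width: 0.001
147 L [78, 76, 75, 74, 89, 119, 139, 149, 150, 150, 151, 149, 155, 151, 156, 151, 150, 151, 155, 153, 155, 154, 153, 150] R [191, 190, 191, 190, 191, 191, 188, 190, 186, 170, 156, 151, 153, 150, 148, 149]
149 L [78, 75, 73, 72, 85, 118, 143, 150, 153, 154, 150, 153, 152, 153, 154, 158, 153, 154, 153, 154, 153, 157, 156, 157] R [191, 192, 190, 191, 190, 190, 188, 189, 185, 169, 156, 150, 152, 152, 150, 152]
151 L [76, 79, 74, 73, 83, 115, 142, 149, 151, 150, 155, 149, 153, 150, 153, 151, 154, 151, 154, 156, 157, 154, 155, 156] R [188, 190, 189, 187, 189, 189, 191, 185, 183, 166, 153, 150, 149, 154, 150, 147]
216 L [75, 73, 78, 72, 76, 74, 78, 72, 64, 50, 58, 63, 72, 71, 75, 71, 69, 74, 72, 68, 74, 76, 73, 74] R [169, 173, 172, 168, 166, 157, 148, 151, 151, 150, 149, 146, 150, 151, 150, 149]
219 L [74, 75, 76, 76, 75, 78, 75, 72, 57, 52, 56, 68, 74, 74, 77, 78, 77, 78, 76, 73, 73, 74, 77, 76] R [166, 170, 169, 166, 161, 153, 146, 151, 147, 148, 150, 152, 152, 150, 151, 152]
221 L [75, 76, 78, 75, 76, 69, 64, 53, 37, 38, 54, 71, 77, 75, 70, 74, 73, 74, 71, 73, 77, 76, 77, 76] R [162, 164, 164, 159, 155, 150, 148, 149, 149, 152, 145, 150, 152, 149, 147, 152]
```

```bash
python3 - <<'E'
from ends import *
print(ends("wrist6",[(231.0,149.5),(417.0,149.5),(237.0,219),(412.5,219)]))
import cv2
i=cv2.imread("pics/wrist6.png");cv2.imwrite("pics/w6c.png",cv2.resize(i[125:350,220:430],None,fx=2.6,fy=2.6,interpolation=cv2.INTER_CUBIC))
E
```

```text
[[ 28.38  74.23]
 [ 28.04 -75.14]
 [-28.83  73.08]
 [-29.13 -75.72]]
```

View pics/w6c.png

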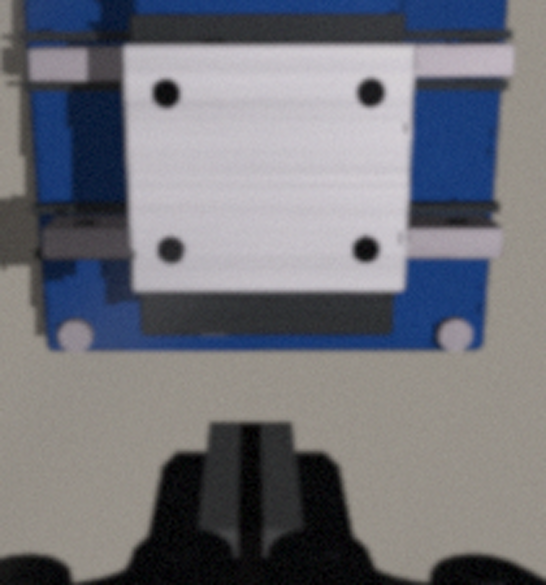

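```bash
python3 -m crank '[[0.01,0.03,0,0,0,0],[0.03,0.065,-0.02,0,0,0],[0.045,0.097,-0.06,0,0,0],[0.051,0.097,-0.11,0,0,0],[0.052,0.097,-0.15,0,0,0],[0.052,0.097,-0.162,0,0,0],[0.052,0.093,-0.162,0,0,0],[0.052,0.089,-0.162,0,0,0],[0.052,0.086,-0.162,0,0,0],[0.052,0.0845,-0.162,0,0,0],[0.052,0.0845,-0.162,0,0,0]]' && python3 - <<'E'
from station import readout, imaging
import cv2, numpy as np
f=imaging.grab_frame("wrist")
cv2.imwrite(f"pics/wrist7.png",f["image"][150:400,200:500,::-1].repeat(2,0).repeat(2,1));np.savez(f"pics/wrist7.npz",**f)
print(readout.observe()['force'])
E
```

```text
t: 14.8
tcp_pos: [0.6173, 0.1583, 0.043]
orientation: [0.517, -0.517, 0.482, -0.482]
force: [0.7, -0.1, -1.2]
gripper_width: 0.002
[-0.04110175  0.38731376  0.75063709]
```

View pics/wrist7.png

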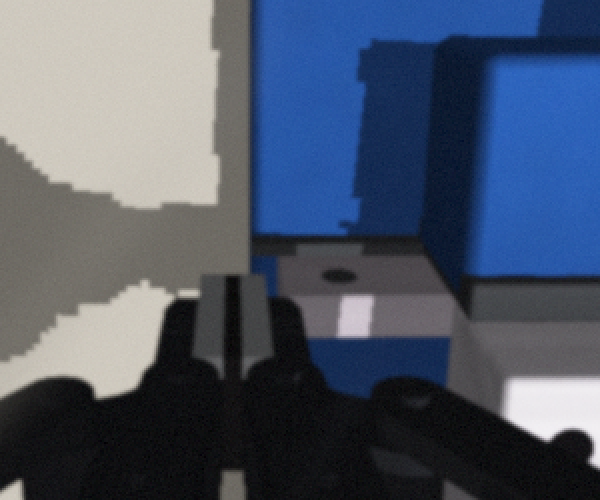

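```bash
python3 -m crank '[[0,0,-0.0015,0,0,0],[0,-0.0005,-0.0015,0,0,0],[0,-0.001,-0.0015,0,0,0],[0,-0.0015,-0.0015,0,0,0],[0,-0.0015,-0.0015,0,0,0]]' && python3 -m crank '[[0,-0.0005,0,0,0,0],[0,-0.0005,0,0,0,0]]' && python3 - <<'E'
from station import readout, imaging
import cv2, numpy as np
f=imaging.grab_frame("wrist")
cv2.imwrite(f"pics/wrist8.png",f["image"][150:400,200:500,::-1].repeat(2,0).repeat(2,1));np.savez(f"pics/wrist8.npz",**f)
print(readout.observe()['force'])
E
```

```text
t: 15.48
tcp_pos: [0.6169, 0.1569, 0.0408]
orientation: [-0.517, 0.517, -0.482, 0.482]
force: [0.1, 0.6, -1.0]
gripper_width: -0.003
t: 15.72
tcp_pos: [0.6169, 0.1564, 0.0408]
orientation: [-0.517, 0.517, -0.482, 0.482]
force: [0.5, 0.1, 0.3]
gripper_width: -0.002
[ 0.28586662  1.16978715 -0.4994891 ]
```

View pics/wrist8.png

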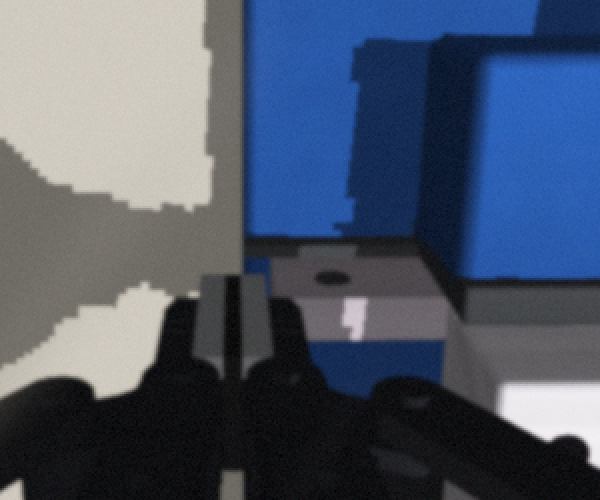

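```bash
python3 -m crank '[[0,-0.0003,0,0,0,0],[0,-0.0006,0,0,0,0],[0,-0.0009,0,0,0,0],[0,-0.0011,0,0,0,0],[0,-0.0011,0,0,0,0]]' && python3 -m crank '[[0,0.003,0,0,0,0],[0,0.012,0.02,0,0,0],[-0.01,0,0.06,0,0,0],[-0.025,-0.03,0.11,0,0,0],[-0.04,-0.06,0.15,0,0,0],[-0.05,-0.078,0.162,0,0,0],[-0.052,-0.081,0.162,0,0,0],[-0.052,-0.081,0.162,0,0,0],[-0.052,-0.081,0.162,0,0,0]]' && python3 - <<'E'
from station import readout, imaging
import cv2, numpy as np
f=imaging.grab_frame("wrist")
cv2.imwrite(f"pics/wrist9.png",f["image"][:,:,::-1]);np.savez(f"pics/wrist9.npz",**f)
i=f["image"]
for r in (147,149,151,216,219,221):
    print(r,'L',i[r,226:250,0].tolist(),'R',i[r,408:424,0].tolist())
E
```

```text
t: 16.4
tcp_pos: [0.6169, 0.1554, 0.0408]
orientation: [0.517, -0.517, 0.482, -0.482]
force: [-0.3, -0.1, 0.5]
gripper_width: -0.0
t: 17.52
tcp_pos: [0.564, 0.0752, 0.2007]
orientation: [-0.517, 0.518, -0.483, 0.481]
force: [-0.8, -0.2, 0.0]
gripper_width: 0.0
147 L [77, 76, 76, 74, 90, 115, 144, 149, 149, 150, 150, 154, 151, 153, 154, 155, 148, 152, 153, 155, 156, 153, 153, 151] R [190, 189, 192, 189, 191, 191, 190, 193, 190, 188, 176, 158, 150, 147, 150, 152]
149 L [76, 75, 72, 76, 87, 118, 142, 151, 149, 151, 152, 156, 154, 153, 152, 150, 154, 154, 154, 155, 152, 157, 154, 157] R [190, 191, 190, 191, 191, 191, 193, 190, 191, 188, 172, 157, 153, 149, 153, 150]
151 L [78, 79, 71, 73, 86, 113, 139, 149, 153, 152, 151, 152, 149, 152, 155, 151, 154, 154, 158, 155, 158, 155, 156, 156] R [188, 189, 188, 190, 189, 186, 191, 190, 191, 186, 166, 152, 147, 148, 151, 151]
216 L [77, 75, 77, 74, 76, 72, 75, 73, 63, 55, 56, 70, 76, 73, 72, 74, 73, 73, 73, 73, 71, 74, 73, 71] R [169, 168, 172, 170, 171, 167, 159, 152, 151, 151, 146, 147, 148, 149, 147, 145]
219 L [78, 74, 76, 73, 73, 73, 71, 72, 69, 54, 58, 73, 74, 70, 74, 77, 72, 76, 75, 71, 72, 78, 78, 77] R [171, 166, 168, 170, 169, 163, 159, 151, 152, 150, 150, 151, 150, 150, 149, 152]
221 L [75, 73, 74, 76, 76, 75, 67, 58, 47, 42, 56, 67, 75, 76, 75, 70, 74, 77, 73, 76, 76, 76, 74, 75] R [166, 167, 165, 166, 165, 156, 151, 152, 151, 152, 149, 152, 149, 150, 148, 147]
```

```bash
cat > sub.py <<'E'
from ends import *
import sys
def edge(g,lo,hi,rows,sgn):
    # subpixel max gradient location of row-averaged profile
    p=g[rows[0]:rows[1]+1].astype(float).mean(0); p=cv2.GaussianBlur(p[None],(0,0),.8)[0]
    d=sgn*np.gradient(p)[lo:hi]; k=int(d.argmax()); a,b,c=d[k-1:k+2]
    return lo+k+.5*(a-c)/(a-2*b+c)
def meas(n):
    f=load(n); im=f["image"]; g=im[:,:,0]
    rr=[]
    r1=proj(f,[[.5944+.0284,.0718+.002,.0447]])[0,1]; r2=proj(f,[[.5944-.0284,.0718-.002,.0447]])[0,1]
    A=(int(r1)-1,int(r1)+2);B=(int(r2)-1,int(r2)+2)
    # predicted columns
    def col(x,y): c,s=np.cos(a),np.sin(a); return proj(f,[[.5944+c*x-s*y,.0718+s*x+c*y,.0447]])[0,0]
    out=[]
    for x,y,R_,s in ((.0285,.0745,A,1),(.0285,-.075,A,-1),(-.0285,.0735,B,1),(-.0285,-.076,B,-1)):
        c=int(col(x,y)); out.append((edge(g,c-5,c+6,R_,s),np.mean(R_)))
    e=ends(n,out); print(n,np.round(out,2).tolist(),e[:,1],'centres',e[:2,1].mean(),e[2:,1].mean(),'diffL',e[0,1]-e[2,1],'diffR',e[1,1]-e[3,1])
if __name__=="__main__":
    for n in sys.argv[1:]: meas(n)
E
python3 sub.py wrist4 wrist5 wrist6 wrist9
```

```text
wrist4 [[233.4, 149.5], [419.17, 149.5], [240.26, 218.5], [415.71, 218.5]] [ 75.33 -73.97  73.32 -75.49] centres 0.6799999999999997 -1.0850000000000009 diffL 2.010000000000005 diffR 1.519999999999996
wrist5 [[231.47, 150.5], [416.5, 150.5], [238.2, 219.5], [412.59, 219.5]] [ 75.07 -74.32  73.28 -75.26] centres 0.375 -0.990000000000002 diffL 1.789999999999992 diffR 0.9400000000000119
wrist6 [[230.87, 149.5], [416.96, 149.5], [236.68, 218.5], [412.23, 218.5]] [ 74.33 -75.11  73.33 -75.46] centres -0.39000000000000057 -1.0649999999999977 diffL 1.0 diffR 0.3499999999999943
wrist9 [[230.95, 149.5], [418.05, 149.5], [236.49, 218.5], [413.51, 218.5]] [ 74.34 -74.94  73.57 -75.52] centres -0.29999999999999716 -0.9750000000000014 diffL 0.7700000000000102 diffR 0.5799999999999983
```

```bash
python3 -m crank '[[0.01,0.03,0,0,0,0],[0.03,0.065,-0.02,0,0,0],[0.045,0.093,-0.06,0,0,0],[0.051,0.093,-0.11,0,0,0],[0.052,0.093,-0.15,0,0,0],[0.052,0.09,-0.162,0,0,0],[0.052,0.085,-0.162,0,0,0],[0.052,0.083,-0.162,0,0,0],[0.052,0.082,-0.162,0,0,0],[0.052,0.081,-0.162,0,0,0],[0.052,0.0805,-0.162,0,0,0],[0.052,0.0802,-0.162,0,0,0]]' && python3 -m crank '[[0,0,0,0,0,0],[0,0,0,0,0,0]]' && python3 -m crank '[[0,0.003,0,0,0,0],[0,0.012,0.02,0,0,0],[-0.01,0,0.06,0,0,0],[-0.025,-0.03,0.11,0,0,0],[-0.04,-0.06,0.15,0,0,0],[-0.05,-0.078,0.162,0,0,0],[-0.052,-0.081,0.162,0,0,0],[-0.052,-0.081,0.162,0,0,0],[-0.052,-0.081,0.162,0,0,0]]' && python3 - <<'E'
from station import readout, imaging
import cv2, numpy as np
f=imaging.grab_frame("wrist")
cv2.imwrite(f"pics/wrist10.png",f["image"][:,:,::-1]);np.savez(f"pics/wrist10.npz",**f)
E
python3 sub.py wrist10
```

```text
t: 19.08
tcp_pos: [0.6169, 0.1546, 0.041]
orientation: [0.517, -0.517, 0.482, -0.482]
force: [-0.7, 0.7, 0.8]
gripper_width: -0.003
t: 19.32
tcp_pos: [0.6168, 0.1546, 0.0406]
orientation: [-0.517, 0.517, -0.482, 0.482]
force: [0.4, -0.4, -0.4]
gripper_width: 0.0
t: 20.45
tcp_pos: [0.564, 0.0744, 0.2007]
orientation: [-0.517, 0.518, -0.483, 0.481]
force: [-0.7, 1.0, 0.0]
gripper_width: -0.0
wrist10 [[229.88, 149.5], [416.94, 149.5], [235.82, 218.5], [412.39, 218.5]] [ 74.39 -74.85  73.33 -75.36] centres -0.22999999999999687 -1.0150000000000006 diffL 1.0600000000000023 diffR 0.5100000000000051
```

```bash
cat > fr.py <<'E'
from station import readout, imaging
import numpy as np
F=[]
for k in range(3):
    f=imaging.grab_frame("wrist"); F.append(readout.observe()['force'])
print('force mean',np.round(np.mean(F,0),2),'z-tcp',readout.observe()['tcp_pos'])
E
python3 -m crank '[[0.01,0.03,0,0,0,0],[0.03,0.065,-0.02,0,0,0],[0.045,0.093,-0.06,0,0,0],[0.051,0.093,-0.11,0,0,0],[0.052,0.093,-0.15,0,0,0],[0.052,0.09,-0.163,0,0,0],[0.052,0.085,-0.163,0,0,0],[0.052,0.082,-0.163,0,0,0],[0.052,0.081,-0.163,0,0,0],[0.052,0.0802,-0.163,0,0,0],[0.052,0.0796,-0.163,0,0,0],[0.052,0.0796,-0.163,0,0,0]]' && python3 fr.py
 python3 -m crank '[[0,-0.0006,0,0,0,0],[0,-0.0006,0,0,0,0]]' ; python3 fr.py;
```

```text
t: 22.0
tcp_pos: [0.6169, 0.1532, 0.04]
orientation: [0.517, -0.517, 0.482, -0.482]
force: [0.2, -0.6, -0.6]
gripper_width: -0.0
force mean [-0.33 -0.07  0.96] z-tcp [0.61693811 0.15316223 0.03990083]
t: 22.4
tcp_pos: [0.617, 0.1528, 0.0399]
orientation: [0.517, -0.517, 0.482, -0.482]
force: [-0.0, 0.5, 0.4]
gripper_width: -0.001
force mean [-0.13  1.14  2.06] z-tcp [0.61702313 0.1527717  0.03990167]
```

```bash
python3 -m crank '[[0,-0.0003,0,0,0,0],[0,-0.0006,0,0,0,0],[0,-0.0007,0,0,0,0]]'; python3 -m crank '[[0,0.003,0,0,0,0],[0,0.012,0.02,0,0,0],[-0.01,0,0.06,0,0,0],[-0.025,-0.03,0.11,0,0,0],[-0.04,-0.06,0.15,0,0,0],[-0.05,-0.075,0.162,0,0,0],[-0.052,-0.078,0.163,0,0,0],[-0.052,-0.078,0.163,0,0,0],[-0.052,-0.078,0.163,0,0,0]]' && python3 - <<'E'
from station import readout, imaging
import cv2, numpy as np
f=imaging.grab_frame("wrist")
cv2.imwrite(f"pics/wrist11.png",f["image"][:,:,::-1]);np.savez(f"pics/wrist11.npz",**f)
c=f["image"][125:235,220:430,::-1]; cv2.imwrite("pics/w11c.png",cv2.resize(c,None,fx=3.8,fy=3.8,interpolation=cv2.INTER_CUBIC))
E
python3 sub.py wrist11
```

```text
t: 22.92
tcp_pos: [0.617, 0.152, 0.0399]
orientation: [0.517, -0.517, 0.482, -0.482]
force: [0.1, 1.3, 1.4]
gripper_width: 0.001
t: 24.05
tcp_pos: [0.564, 0.0747, 0.2007]
orientation: [-0.517, 0.518, -0.483, 0.481]
force: [0.3, -0.1, -0.2]
gripper_width: -0.001
wrist11 [[232.5, 149.5], [419.88, 149.5], [236.26, 218.5], [412.87, 218.5]] [ 72.57 -76.93  73.23 -75.51] centres -2.180000000000007 -1.1400000000000006 diffL -0.6600000000000108 diffR -1.4200000000000017
```

View pics/w11c.png

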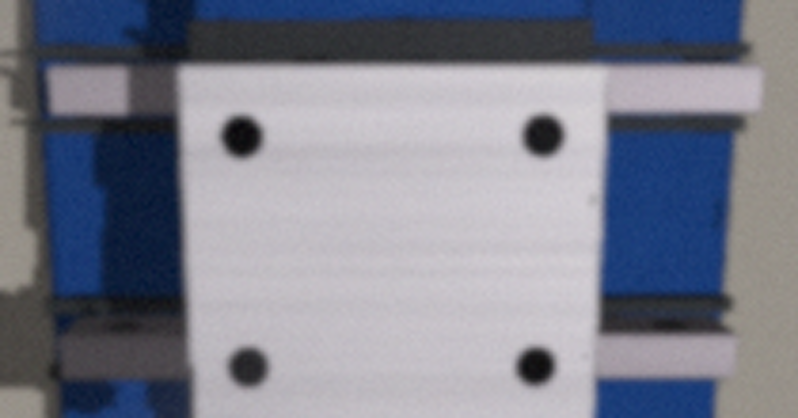

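```bash
python3 -m crank '[[0.015,-0.03,0,0,0,0],[0.035,-0.065,-0.01,0,0,0],[0.055,-0.097,-0.04,0,0,0],[0.064,-0.1,-0.08,0,0,0],[0.0647,-0.1,-0.12,0,0,0],[0.0647,-0.098,-0.15,0,0,0],[0.0647,-0.094,-0.16,0,0,0],[0.0647,-0.09,-0.16,0,0,0],[0.0647,-0.087,-0.16,0,0,0],[0.0647,-0.0855,-0.16,0,0,0],[0.0647,-0.085,-0.16,0,0,0],[0.0647,-0.085,-0.16,0,0,0]]' && python3 - <<'E'
from station import readout, imaging
import cv2, numpy as np
f=imaging.grab_frame("wrist")
cv2.imwrite(f"pics/wrist12.png",f["image"][150:400,150:450,::-1].repeat(2,0).repeat(2,1));np.savez(f"pics/wrist12.npz",**f)
print(readout.observe()['force'])
E
```

```text
t: 25.6
tcp_pos: [0.6299, -0.0112, 0.0433]
orientation: [0.517, -0.517, 0.482, -0.482]
force: [-0.4, -0.8, -0.1]
gripper_width: 0.003
[0.47020303 1.04991356 0.15417761]
```

View pics/wrist12.png

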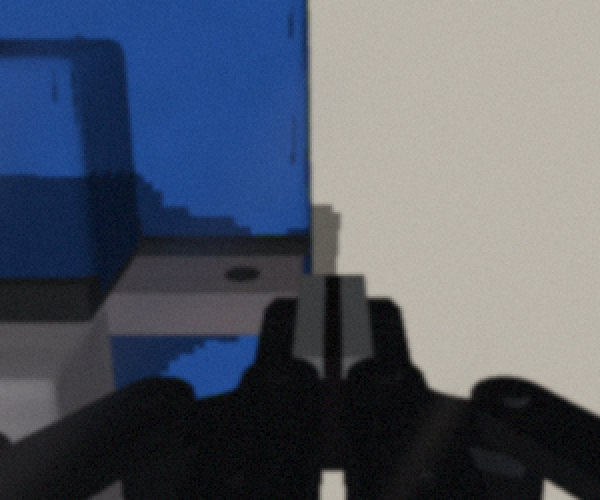

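```bash
python3 -m crank '[[0,0,-0.0025,0,0,0],[0,0.0008,-0.0025,0,0,0],[0,0.0015,-0.0025,0,0,0],[0,0.0015,-0.0025,0,0,0]]'; python3 fr.py;python3 -m crank '[[0,0.0005,0,0,0,0],[0,0.0005,0,0,0,0]]'; python3 fr.py
```

```text
t: 26.15
tcp_pos: [0.6294, -0.0097, 0.0401]
orientation: [-0.517, 0.517, -0.482, 0.482]
force: [0.6, -0.6, -0.5]
gripper_width: 0.001
force mean [-0.2  -1.18 -0.65] z-tcp [ 0.62948667 -0.00969089  0.04017325]
t: 26.55
tcp_pos: [0.6296, -0.0091, 0.0403]
orientation: [-0.517, 0.517, -0.482, 0.482]
force: [-0.2, -0.8, -0.8]
gripper_width: 0.002
force mean [-0.12 -0.76 -0.93] z-tcp [ 0.62960957 -0.00909957  0.04028012]
```

```bash
python3 -m crank '[[0,0.0005,0,0,0,0],[0,0.0005,0,0,0,0]]'; python3 fr.py; python3 -m crank '[[0,-0.003,0,0,0,0],[0,-0.012,0.02,0,0,0],[-0.01,0,0.06,0,0,0],[-0.03,0.03,0.11,0,0,0],[-0.05,0.06,0.15,0,0,0],[-0.064,0.078,0.16,0,0,0],[-0.065,0.083,0.16,0,0,0],[-0.065,0.083,0.16,0,0,0],[-0.065,0.083,0.16,0,0,0]]' && python3 - <<'E'
from station import readout, imaging
import cv2, numpy as np
f=imaging.grab_frame("wrist")
cv2.imwrite(f"pics/wrist13.png",f["image"][:,:,::-1]);np.savez(f"pics/wrist13.npz",**f)
E
python3 sub.py wrist13
```

```text
t: 26.95
tcp_pos: [0.6296, -0.0086, 0.0403]
orientation: [0.517, -0.517, 0.482, -0.482]
force: [0.1, -0.9, -0.0]
gripper_width: 0.001
force mean [ 0.26 -0.31 -0.44] z-tcp [ 0.62957799 -0.00857911  0.04028304]
t: 28.22
tcp_pos: [0.5641, 0.0735, 0.1983]
orientation: [-0.516, 0.518, -0.483, 0.482]
force: [0.2, 0.4, -0.2]
gripper_width: -0.001
wrist13 [[227.76, 149.5], [416.19, 149.5], [234.09, 219.5], [411.74, 219.5]] [ 74.39 -74.76  73.27 -75.28] centres -0.18500000000000227 -1.0050000000000026 diffL 1.1200000000000045 diffR 0.519999999999996
```

```bash
python3 -m crank '[[0.01,0.03,0,0,0,0],[0.03,0.065,-0.02,0,0,0],[0.045,0.094,-0.06,0,0,0],[0.051,0.094,-0.11,0,0,0],[0.052,0.094,-0.15,0,0,0],[0.052,0.09,-0.1605,0,0,0],[0.052,0.086,-0.1605,0,0,0],[0.052,0.083,-0.1605,0,0,0],[0.052,0.082,-0.1605,0,0,0],[0.052,0.0812,-0.1605,0,0,0],[0.052,0.0808,-0.1605,0,0,0],[0.052,0.0808,-0.1605,0,0,0]]' && python3 fr.py
```

```text
t: 29.78
tcp_pos: [0.6166, 0.1553, 0.04]
orientation: [0.517, -0.517, 0.482, -0.482]
force: [-0.6, 0.2, -0.6]
gripper_width: 0.001
force mean [-0.31 -0.19  0.4 ] z-tcp [0.61662613 0.15524016 0.0399134 ]
```

Need 1.9 mm more to reach 0.1533.

```bash
python3 -m crank '[[0,-0.0008,0,0,0,0],[0,-0.0014,0,0,0,0],[0,-0.0019,0,0,0,0],[0,-0.0019,0,0,0,0]]'; python3 -m crank '[[0,0.003,0,0,0,0],[0,0.012,0.02,0,0,0],[-0.005,0,0.06,0,0,0],[-0.015,-0.03,0.1,0,0,0],[-0.025,-0.065,0.1,0,0,0],[-0.025,-0.083,0.1,0,0,0],[-0.025,-0.083,0.1,0,0,0],[-0.025,-0.083,0.1,0,0,0]]' && python3 - <<'E'
from station import readout, imaging
import cv2, numpy as np
f=imaging.grab_frame("wrist")
cv2.imwrite(f"pics/wrist14.png",f["image"][:,:,::-1]);np.savez(f"pics/wrist14.npz",**f)
E
python3 sub.py wrist14
```

```text
t: 30.42
tcp_pos: [0.6168, 0.1535, 0.0399]
orientation: [0.517, -0.517, 0.482, -0.482]
force: [-0.5, 1.8, 2.0]
gripper_width: 0.001
t: 31.42
tcp_pos: [0.5915, 0.0712, 0.1392]
orientation: [-0.517, 0.517, -0.483, 0.482]
force: [0.0, -0.9, 0.1]
gripper_width: 0.002
wrist14 [[204.32, 195.5], [431.74, 195.5], [212.48, 276.5], [424.97, 276.5]] [ 73.72 -75.46  73.13 -75.71] centres -0.8699999999999974 -1.2899999999999991 diffL 0.5900000000000034 diffR 0.25
```

View pics/wrist14.png

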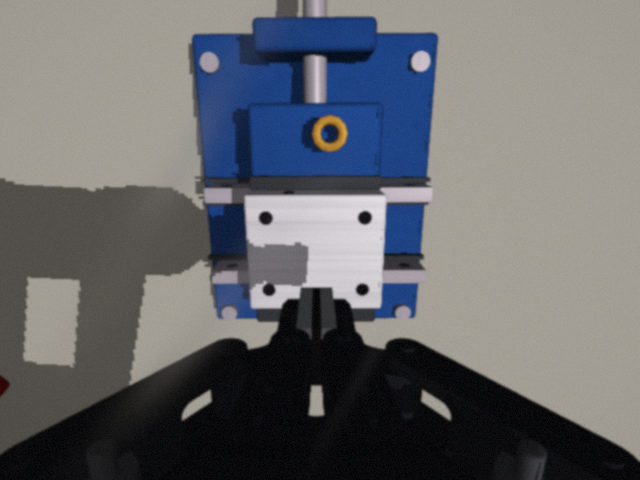

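```bash
python3 -m crank '[[0.001,0,-0.015,0,0,0],[0.003,0.0005,-0.035,0,0,0],[0.003,0.0005,-0.048,0,0,0],[0.003,0.0005,-0.054,0,0,0],[0.003,0.0005,-0.057,0,0,0],[0.003,0.0005,-0.059,0,0,0],[0.003,0.0005,-0.061,0,0,0]]'; python3 -m crank '[[0,0,-0.0015,0,0,0],[0,0,-0.003,0,0,0]]'
```

```text
t: 32.35
tcp_pos: [0.5945, 0.0707, 0.0806]
orientation: [-0.517, 0.517, -0.482, 0.482]
force: [-4.8, 0.5, 8.8]
gripper_width: 0.002
t: 32.6
tcp_pos: [0.5945, 0.0708, 0.0779]
orientation: [-0.517, 0.517, -0.482, 0.482]
force: [-5.7, -0.4, 8.7]
gripper_width: 0.001
```

```bash
python3 -m crank '[[0,0,-0.001,0,0,0],[0,0,-0.002,0,0,0]]'; python3 -m crank '[[0,0,-0.001,0,0,0],[0,0,-0.002,0,0,0]]'
```

```text
t: 32.85
tcp_pos: [0.5945, 0.0708, 0.0763]
orientation: [-0.517, 0.517, -0.482, 0.482]
force: [-6.9, 0.4, 12.9]
gripper_width: 0.001
t: 33.1
tcp_pos: [0.5946, 0.0708, 0.0761]
orientation: [-0.517, 0.518, -0.482, 0.482]
force: [-10.2, -0.1, 23.1]
gripper_width: 0.003
```

```bash
python3 -m crank '[[0,0,0,0,0,0],[0,0,0,0,0,0]]'; python3 fr.py
```

```text
t: 33.35
tcp_pos: [0.5946, 0.0707, 0.0761]
orientation: [-0.517, 0.517, -0.482, 0.482]
force: [-9.7, -0.7, 19.8]
gripper_width: 0.002
force mean [-9.82 -0.18 19.29] z-tcp [0.59455925 0.07074751 0.07610785]
```

```bash
python3 -m crank '[[0,0,0.01,0,0,0],[0,0,0.03,0,0,0],[0.008,0.03,0.045,0,0,0],[0.016,0.065,0.045,0,0,0],[0.022,0.09,0.045,0,0,0],[0.022,0.096,0.02,0,0,0],[0.022,0.096,-0.015,0,0,0],[0.022,0.096,-0.029,0,0,0],[0.022,0.091,-0.031,0,0,0],[0.022,0.087,-0.031,0,0,0],[0.022,0.085,-0.031,0,0,0],[0.022,0.085,-0.031,0,0,0]]'; python3 fr.py
```

```text
t: 35.0
tcp_pos: [0.6175, 0.1555, 0.042]
orientation: [0.518, -0.517, 0.482, -0.483]
force: [-0.1, 0.5, -0.1]
gripper_width: 0.0
force mean [-0.6  -0.01 -0.02] z-tcp [0.61685614 0.15581098 0.04125914]
```

```bash
python3 -m crank '[[0,-0.001,-0.001,0,0,0],[0,-0.002,-0.001,0,0,0],[0,-0.0025,-0.001,0,0,0],[0,-0.003,-0.001,0,0,0]]'; python3 -m crank '[[0,-0.0005,0,0,0,0],[0,-0.0005,0,0,0,0]]'
```

```text
t: 35.65
tcp_pos: [0.6167, 0.1535, 0.0399]
orientation: [0.518, -0.517, 0.482, -0.482]
force: [-0.3, 3.8, 0.7]
gripper_width: -0.0
t: 35.9
tcp_pos: [0.6167, 0.1534, 0.0399]
orientation: [0.518, -0.517, 0.482, -0.482]
force: [1.1, 5.4, 0.5]
gripper_width: -0.0
```

```bash
python3 -m crank '[[0,0.0002,0,0,0,0],[0,0.0002,0,0,0,0],[0,0.0002,0,0,0,0],[0,0.0002,0,0,0,0]]'; python3 fr.py;  python3 -m crank '[[0,0,0,0,0,0],[0,0,0,0,0,0],[0,0,0,0,0,0],[0,0,0,0,0,0]]'
```

```text
t: 36.4
tcp_pos: [0.6167, 0.1534, 0.0399]
orientation: [0.518, -0.517, 0.482, -0.482]
force: [1.7, 6.9, 0.8]
gripper_width: 0.0
force mean [0.16 5.87 1.26] z-tcp [0.61675751 0.15340539 0.03994007]
t: 37.05
tcp_pos: [0.6167, 0.1534, 0.0399]
orientation: [0.518, -0.517, 0.482, -0.482]
force: [0.6, 6.1, 1.3]
gripper_width: 0.002
```

```bash
python3 -m crank '[[0,0.0006,0,0,0,0],[0,0.0006,0,0,0,0]]'; python3 fr.py
```

```text
t: 37.3
tcp_pos: [0.6167, 0.1534, 0.0399]
orientation: [0.518, -0.517, 0.482, -0.482]
force: [0.1, 5.3, 1.5]
gripper_width: 0.002
force mean [0.56 5.35 1.16] z-tcp [0.6167405  0.15342892 0.03992966]
```

```bash
python3 -m crank '[[0,0.0005,0,0,0,0],[0,0.0005,0,0,0,0]]'; python3 fr.py; python3 -m crank '[[0,0.0001,0,0,0,0],[0,0.0001,0,0,0,0],[0,0.0001,0,0,0,0],[0,0.0001,0,0,0,0],[0,0.0002,0,0,0,0],[0,0.0002,0,0,0,0],[0,0.0002,0,0,0,0]]'; python3 fr.py
```

```text
t: 37.7
tcp_pos: [0.6167, 0.1534, 0.0399]
orientation: [0.517, -0.517, 0.482, -0.482]
force: [0.7, 4.4, 1.9]
gripper_width: 0.002
force mean [0.42 3.59 1.65] z-tcp [0.61671827 0.15344237 0.03991426]
t: 38.72
tcp_pos: [0.6167, 0.1535, 0.0399]
orientation: [-0.517, 0.517, -0.482, 0.482]
force: [0.2, 1.9, 3.1]
gripper_width: -0.001
force mean [0.64 1.1  3.57] z-tcp [0.61671963 0.15353094 0.03987972]
```

```bash
python3 -m crank '[[0,0.006,0.001,0,0,0],[0,0.012,0.002,0,0,0],[-0.02,0.012,0.002,0,0,0],[-0.045,0.01,0.002,0,0,0],[-0.0564,0.009,0.002,0,0,0],[-0.0564,0.005,0.001,0,0,0],[-0.0564,0.001,0.001,0,0,0],[-0.0564,-0.002,0.001,0,0,0],[-0.0564,-0.003,0.001,0,0,0],[-0.0564,-0.0033,0.001,0,0,0]]'; python3 - <<'E'
from station import readout, imaging
import cv2, numpy as np
f=imaging.grab_frame("wrist")
cv2.imwrite(f"pics/wrist15.png",f["image"][150:400,200:500,::-1].repeat(2,0).repeat(2,1));np.savez(f"pics/wrist15.npz",**f)
print(readout.observe()['force'],readout.observe()['tcp_pos'])
E
```

```text
t: 40.12
tcp_pos: [0.5605, 0.1503, 0.0408]
orientation: [0.517, -0.517, 0.482, -0.482]
force: [-0.7, 0.4, -0.3]
gripper_width: 0.005
[-0.09287483 -0.21292507  0.249838  ] [0.5603708  0.1503827  0.04075996]
```

View pics/wrist15.png

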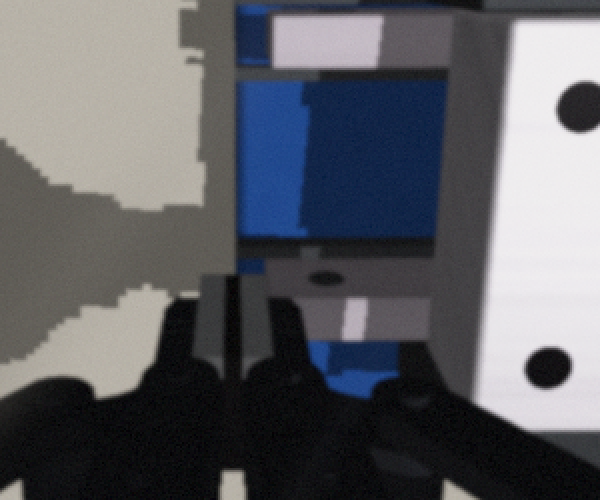

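```bash
python3 -m crank '[[0,-0.0006,0,0,0,0],[0,-0.0012,0,0,0,0],[0,-0.0016,0,0,0,0]]'; python3 fr.py; python3 -m crank '[[0,-0.0004,0,0,0,0],[0,-0.0006,0,0,0,0]]'
```

```text
t: 40.55
tcp_pos: [0.5602, 0.1492, 0.0408]
orientation: [0.517, -0.517, 0.482, -0.482]
force: [0.9, 1.2, -0.5]
gripper_width: -0.002
force mean [ 0.06  1.37 -0.12] z-tcp [0.56018937 0.14922861 0.04077971]
t: 40.95
tcp_pos: [0.5602, 0.1491, 0.0408]
orientation: [0.518, -0.517, 0.482, -0.482]
force: [1.0, 4.4, -0.3]
gripper_width: -0.003
```

```bash
python3 -m crank '[[0,0.0001,0,0,0,0],[0,0.0002,0,0,0,0],[0,0.0003,0,0,0,0]]'; python3 -m crank '[[0,0.0001,0,0,0,0],[0,0.0002,0,0,0,0],[0,0.0003,0,0,0,0]]';python3 -m crank '[[0,0.0001,0,0,0,0],[0,0.0002,0,0,0,0],[0,0.0003,0,0,0,0],[0,0.0003,0,0,0,0]]'
```

```text
t: 41.32
tcp_pos: [0.5602, 0.1491, 0.0408]
orientation: [0.518, -0.517, 0.482, -0.482]
force: [0.4, 5.3, -0.7]
gripper_width: 0.001
t: 41.7
tcp_pos: [0.5602, 0.1491, 0.0408]
orientation: [0.517, -0.517, 0.482, -0.482]
force: [0.3, 4.4, -0.6]
gripper_width: -0.005
t: 42.2
tcp_pos: [0.5602, 0.1491, 0.0408]
orientation: [-0.517, 0.517, -0.482, 0.482]
force: [0.8, 4.8, -0.4]
gripper_width: 0.003
```

```bash
python3 -m crank '[[0,0.0003,0,0,0,0],[0,0.0003,0,0,0,0],[0,0.0004,0,0,0,0],[0,0.0004,0,0,0,0]]'; python3 -m crank '[[0,0.004,0,0,0,0],[0,0.014,0.01,0,0,0],[0,0.02,0.06,0,0,0],[0.002,-0.02,0.12,0,0,0],[0.004,-0.06,0.16,0,0,0],[0.004,-0.072,0.16,0,0,0],[0.004,-0.074,0.16,0,0,0],[0.004,-0.074,0.16,0,0,0],[0.004,-0.074,0.16,0,0,0]]' && python3 - <<'E'
from station import readout, imaging
import cv2, numpy as np
for n in ("wrist","scene"):
    f=imaging.grab_frame(n)
    cv2.imwrite(f"pics/{n}16.png",f["image"][:,:,::-1]);np.savez(f"pics/{n}16.npz",**f)
E
python3 sub.py wrist16
```

```text
t: 42.7
tcp_pos: [0.5602, 0.1492, 0.0408]
orientation: [-0.517, 0.517, -0.482, 0.482]
force: [-0.4, 2.3, -0.6]
gripper_width: 0.001
t: 43.82
tcp_pos: [0.563, 0.0766, 0.199]
orientation: [-0.517, 0.518, -0.483, 0.481]
force: [-0.0, 0.6, 0.3]
gripper_width: -0.002
wrist16 [[232.82, 148.5], [421.01, 148.5], [237.96, 218.5], [415.63, 218.5]] [ 73.87 -75.28  73.38 -75.37] centres -0.7049999999999983 -0.9950000000000045 diffL 0.4900000000000091 diffR 0.09000000000000341
```

View pics/wrist16.png

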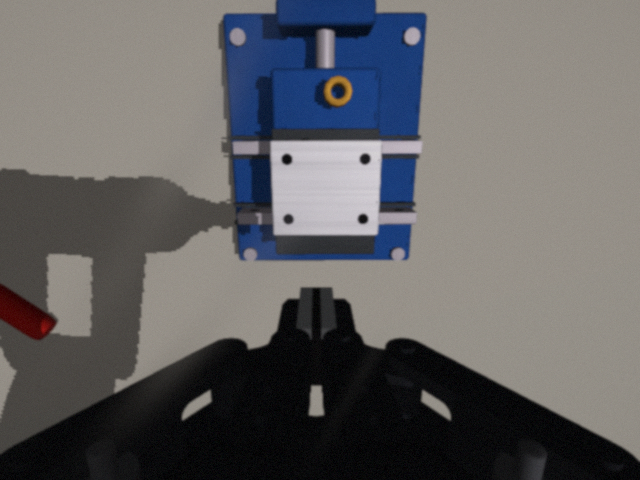

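View pics/scene16.png

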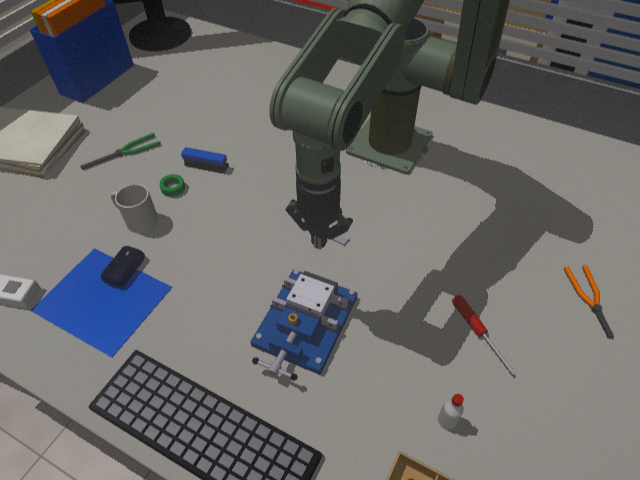

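```bash
python3 -c "
from station import ticket;print(ticket.hand_in())"
```

```text
the job is handed in; nothing more can be done
None
```

The slipped parallel is back in place, the block is pressed down on both parallels, and neither one slid when I pushed it. I handed the job in at about 44 s, with the hand clear above the vise.

- **Sliding it back:** I pushed the slipped parallel back about 55 mm along its channel. It overshot by about 1 mm once, so I nudged it back from its other end and then made a last small push. In the final wrist picture the ends of the two parallels are level to about 0.3 mm, and that measurement is good to about 0.3 mm. The other parallel stayed within measurement noise of its starting place.
- **Pressing the block:** The block slid down under about 9 N and stopped firmly on the parallels. I held it at about 20 N, with a peak reading of 23 N, well under the 35 N that marks it. During the press there was also about 10 N of sideways force on the fingers.
- **Slipped parallel check:** I pushed it first, for about 2 s. The force crept up to about 6 N, with one reading of 6.9 N, before I eased it to about 4 N, so this push was firmer than asked. The fingertip did not advance (less than 0.1 mm).
- **Other parallel check:** I then pushed this one for about 1.5 s at 4 to 5 N, and it did not move either.

In the last pictures nothing else on the desk looks moved.

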